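# Fit a new blade to the bench scraper

## Task

Take the notched steel blade from the wooden tray and lay it, without dropping it, flat and straight on the scraper's bed, with the brass pin right in at the bottom of its notch and its cutting edge out at the end away from the wooden handle; then let go of it. After that, swing the red-tipped clamp fork all the way down over the blade. Leave the brown blade without a notch in its tray, and everything else, where it is.

Things in the scene. Friction and masses are not known exactly. Their poses are not given: they have to be found in the camera images.
- blade: the notched blade: bright steel plate 110 long x 40 wide x 4 mm, 0.1 to 0.16 kg. Origin: centre of its underside; x along it, y across, z up. Cutting edge (white strip 10 mm long, 2 mm thick) at the -x end, x = -55 mm. Starts flat across two rests in the tray, edge roughly towards the robot, over 25 mm free on each side
- notch (a point): point on the blade at x = 45 mm, y = 0, level with its underside. The notch is 9 mm wide and open at the blade's +x end: from x = 41 mm (square bottom) to 55 mm. This point lies on the pin's axis when the blade is nominally home (1 mm of play then remains between pin and notch bottom)
- old_blade: the other blade: same 110 x 40 x 4 mm, rusty brown, no notch; lies in the tray beside the notched one, on either side, centres about 84 mm apart. Not to be used. Origin and axes as for the notched blade
- tray: fixed low wooden tray 160 (x) x 190 (y) mm, walls 12 mm high, floor with yellow lining at z = 7 mm. Origin: centre of its underside. Two rests 12 mm wide run along y at x = -35 and 35 mm, tops at z = 16 mm; the blades lie across them, clear above the walls. It may stand left or right of the scraper
- holder: the scraper, fixed on a blue foot 64 mm wide, 8 mm high. Origin: foot's underside below the fitted blade's centre; x towards the wooden handle, z up. Aluminium bed 30 mm wide (fingers pass beside it), top at z = 35 mm, x = -35 to 88 mm. Handle 29 mm thick at z = 22 mm, x = 112 to 222 mm. The fitted blade's frame is this one raised 35 mm: cutting edge to -x
- pin (a point): brass locating pin, 6 mm diameter, chamfered, standing 9 mm above the bed, at x = 45 mm of the scraper; this point is on its axis at the bed's top (z = 35 mm)
- clamp (a joint): clamp fork angle: 0 = down over the blade; starts open at 1.6 to 2.0 (upright or leaning back to the handle; stop at 2.05). Hinge axis along the scraper's y at x = 78 mm, z = 42.5 mm, between two lugs (x = 70 to 86, y = +-16 to 21, up to z = 48 mm). It stays where left and moves with about 1 N at the tip. Shut, it lies 1 mm above a seated blade, and it cannot shut on a badly seated one
- clamp_tip (a point): middle of the clamp fork's free end, 63 mm from the hinge axis (x = 15, z = 42.5 mm of the scraper when shut). Fork: two prongs 8 mm wide, 5 mm thick, 14 mm apart (they pass beside the pin), joined at this end by a bar with a red grip 34 wide x 12 x 8 mm on its upper side (top at z = 53 mm when shut)
- jar: amber glass jar with cork lid, 96 mm wide, 150 mm tall; leave alone. Origin: centre of its underside, as for the following
- small_jar: small pale glass jar with a metal cap, 64 mm wide, 90 mm tall; leave alone
- wood_cube: orange block 70 x 70 x 60 mm with a dark spot on top; leave alone
- pin_box: open black box 90 x 70 x 35 mm; leave alone
- brush: flat brush 160 mm long lying on the table, about along x; leave alone
- dish: dark wooden bowl 110 mm wide, 40 mm high; leave alone
Mind the look-alikes: they are no part of the job. Leave any purple or turquoise look-alike of the blade alone.

How it is judged:
On the way:
1. the notched blade lies home on the bed over the pin, let go, with the clamp still open (over 1 rad) (horizontal distance between notch and pin below 0.005 m and x of blade in the frame of holder below 0.012 m and z of blade in the frame of holder between 0.0325 and 0.0368 m and angle between blade's own z axis and vertical below 0.05 rad and angle between the x axis of blade and the x axis of holder, either way round below 0.12 rad and contact force between blade and the fingers below 0.1 N and value of joint clamp above 1 rad), for 0.2 s.
At the end, for the whole second after the job is handed in: Notched blade at rest and released, flat on the bed (within 2 mm, tilt under 0.05 rad), notch point within 5 mm of the pin axis, within 0.12 rad of the scraper's length, cutting edge away from the handle; clamp below 0.08 rad (horizontal distance between notch and pin below 0.005 m and x of blade in the frame of holder below 0.012 m and z of blade in the frame of holder between 0.0325 and 0.0368 m and angle between blade's own z axis and vertical below 0.05 rad and angle between the x axis of blade and the x axis of holder, either way round below 0.12 rad and value of joint clamp below 0.08 rad and linear speed of blade below 0.02 m/s); the robot touches nothing.
It fails at once if a jar, the cube, the black box, the brush or the bowl is shifted by more than 30 mm (distance of any of jar, small_jar, wood_cube, pin_box, brush, dish from where it was at the start of the episode above 0.03 m).
It fails at once if the plain old blade is shifted by more than 25 mm (distance of old_blade from where it was at the start of the episode above 0.025 m).
It fails at once if the notched blade is dropped (moving at over 0.6 m/s out of the fingers) (linear speed of blade above 0.6 m/s and contact force between blade and the fingers below 0.1 N).
It also fails if it takes over 53 s, if anything falls off the work surface, if the arm or the gripper's body presses on something with over 40 N, if the wrist force passes 120 N, or if a joint passes its speed limit or range.

## Robot

A 6-joint arm with a two-finger parallel gripper is mounted at the origin on the work surface. World frame = base frame: x ahead of the robot, y to its left, z up, the work surface at z = 0. Lengths are in m, angles in rad, forces in N, time in s.
With the tool pointing down it reaches from about 0.375 to 0.9 m from the base axis. Payload 3.1 kg.
Tool frame: the origin (TCP) lies midway between the tips of the shut fingers; the grasp point (between the pads) lies 19 mm behind it; z points along the fingers, y is the line along which they close (so a half turn about z gives the same grasp; the last joint's range is limited). The gripper opens to 85 mm and grips with 20 to 120 N. Pads are 22 mm wide; open, the fingers measure 114 mm over their backs; the gripper's body (76 mm by 85 mm) begins 54 mm behind the grasp point. The pads swing forward as they close: fully open they stand 13 mm farther back than shut.
Start: joints at [-1.444, 0.527, 1.433, -0, 1.181, -0.178], TCP at [0.188, -0.596, 0.231] pointing down, gripper open.
Joint ranges: [-3.08, 3.08], [-0.75, 2.2], [0.22, 2.44], [-1.43, 4.57], [0, 2.65], [-2.85, 2.85]. Speed limits (rad/s): [2.79, 2.79, 3.14, 3.14, 3.14, 3.14].

## Interface

Orientations are given as a unit quaternion [x, y, z, w].
In Python, from station import manip gives the robot as it stands.
- The arm moves only by the tool drive_tool, never from a script. Its argument "motion" is a list that holds one entry, the list of rows, each a list of 5 numbers: the finger opening in mm, from 0 to 85.4, then the shift along the tool's x, y, z in units of 30 mm (1.0 is 30 mm), then the turn about the tool's z in units of 8 degrees (1.0 is 8 degrees). In form: [[[fingers, x, y, z, yaw], ...]]. A call has 1 to 10 rows; each row is the pose to reach, as a shift and turn from the pose commanded when the call began, along the tool's axes at that moment; what a row does not reach only later rows make up. A row lasts 1/10 s, in which the tool goes at most 50 mm and 8.59 degrees, less where a joint would pass 70% of its speed; a pose out of reach is approached as far as the arm can. A call with a gripper value outside its range is refused whole. The fingers move at their own pace and stop on an object; "squeeze" is the grip in N (left out, the last holds). Time passes only in rows, so rows that repeat a pose let the fingers close. It gives the time, the measured TCP pose, the force, the opening and the grip force at its end, in the units of the state.
- manip.sense(): the state, without advancing time (a new reading comes with each control period).
- manip.snapshot(name): name is "scene" or "top" or "wrist"; returns the picture (384x512x3 uint8, red, green, blue); there is no depth.
- manip.camera_model(name): a dict with "fov_y" (degrees; the focal length in pixels is half the picture's height over the tangent of half this angle, whatever the lens; pixels are square), "cx", "cy" (the principal point, pixels), "origin" and "orientation" of the camera in the world. Camera axes: x right, y up, looking along -z (the intrinsics and any distortion apply to the point x, -y, -z); pixel columns grow to the right and rows downward; lengths in m; the calibration is good to about 2 mm. A picture is of the moment at which its call begins: read the wrist's pose just before it. camera_model takes no time and is no camera call; for the wrist camera it gives the pose at the moment of the call.
- manip.sign_off(): hands the job in; it is judged then, once.
The state is a dict: "t": time; "q": joint angles; "qd": joint speeds; "tau": joint torques, N m; "tcp_pos": TCP position; "tool_rot": TCP orientation; "force": force on the tool from outside, world axes, zero at the start; "ft_torque": the same for the moment, N m; "finger_gap": opening from 0.0 (shut) to 1.0 (fully open); "gripper_force": force on a finger pad.
Only numpy, scipy, OpenCV 4.12 (cv2) and the standard library are available. Lean on these libraries where they do the work, as an engineer would, in place of code of your own. Each camera call takes 0.05 s, during which the arm holds its last target. There are 200 camera calls.

## Working session

There is one attempt and no reset: what is moved stays moved. The work goes in short steps, Python scripts to look and compute and a tool call to move; the robot and the scene stay as the last step left them, time stands still between calls to the robot, and variables do not carry over. Pictures are saved under pics/ and viewed, at most 10 in all, crops included, and the job is handed in when it is done.

Besides the shell and the picture viewer there is one more tool, called as a command line: name --argument value ..., lists and objects as JSON in quotes. drive_tool: Moves the arm, as the interface text tells. Its arguments: {"type":"object","properties":{"motion":{"type":"array","items":{"type":"array","items":{"type":"array","items":{"type":"number"}}}},"squeeze":{"type":"number"}},"required":["motion"]}

```bash
mkdir -p pics; ls; python3 - <<'E'
from station import manip
import cv2,json
s=manip.sense();print(s)
for n in("top","scene"):
    im=manip.snapshot(n);cv2.imwrite(f"pics/{n}0.png",im[:,:,::-1]);m=manip.camera_model(n);print(n,m)
print(manip.camera_model("wrist"))
a=cv2.imread("pics/top0.png");cv2.imwrite("pics/top0b.png",cv2.resize(a,(800,600),interpolation=cv2.INTER_CUBIC))
E
```

```text
pics
{'t': 0.0, 'q': array([-1.44351426e+00,  5.28468115e-01,  1.43392409e+00,  7.13624859e-07,
        1.18139579e+00, -1.78473047e-01]), 'qd': array([-7.02768277e-05, -1.01849316e-03,  1.20231963e-03,  4.45293694e-04,
        3.60639813e-04, -1.33924670e-03]), 'tau': array([-4.56491271e-04, -4.42353380e+01, -1.78021646e+01, -2.47775688e-04,
        8.38552398e-03,  4.75106887e-06]), 'tcp_pos': array([ 0.18808394, -0.59526586,  0.23032549]), 'tool_rot': array([ 9.88336393e-01,  1.52282529e-01,  2.84222003e-05, -1.09730292e-03]), 'force': array([-0.27724706, -0.64603734,  0.46539848]), 'ft_torque': array([ 0.02063168,  0.00492975, -0.01873275]), 'gripper_force': 0.0, 'finger_gap': 0.9969589860621367}
top {'fov_y': 48.64312688285961, 'cx': 253.2302834104133, 'cy': 184.50843685286424, 'origin': array([0.43074782, 0.01411284, 1.4048191 ]), 'orientation': array([ 0.03307018, -0.03309995, -0.69817647,  0.71439511])}
scene {'fov_y': 46.740747623045294, 'cx': 253.33387943789504, 'cy': 194.58333582023278, 'origin': array([1.70254734, 0.26676847, 0.93196854]), 'orientation': array([0.28074103, 0.34935661, 0.69602744, 0.56096366])}
{'fov_y': 70.71498744028254, 'cx': 257.7719590670358, 'cy': 195.34104186881854, 'origin': array([ 0.25281395, -0.57539945,  0.37254384]), 'orientation': array([-0.10849767,  0.08067236, -0.58572971,  0.79915013])}
```

View pics/top0b.png

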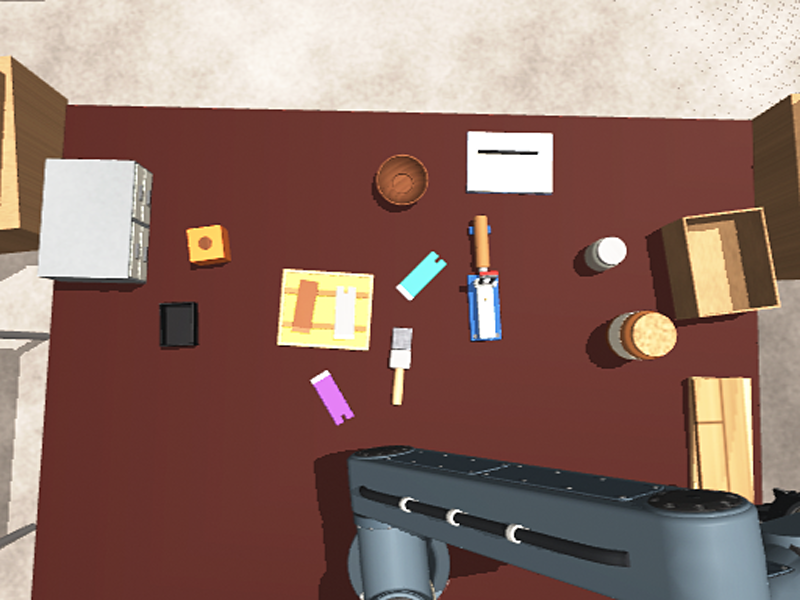

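View pics/scene0.png

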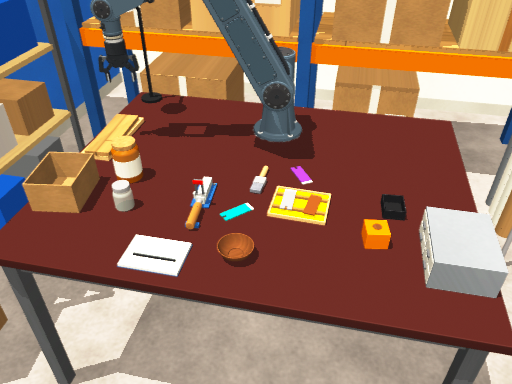

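The top view (800-px scale) shows these candidates:
- Bright steel notched blade at (345,312), in the tray. It fits: steel, notched, beside the brown blade.
- Brown un-notched blade at (306,307), turquoise look-alike at (421,276) and purple look-alike at (331,398). None of these fit.

The scraper is at (485,290), with its handle pointing away from the robot.

```bash
cat > h.py <<'E'
from station import manip
import numpy as np,cv2
from scipy.spatial.transform import Rotation as R
def cast(m,uv,z):
    f=192/np.tan(np.radians(m["fov_y"])/2)
    uv=np.atleast_2d(uv).astype(float)
    d=np.c_[(uv[:,0]-m["cx"])/f,-(uv[:,1]-m["cy"])/f,-np.ones(len(uv))]
    d=R.from_quat(m["orientation"]).apply(d);o=np.array(m["origin"])
    return o+d*((z-o[2])/d[:,2])[:,None]
def proj(m,p):
    f=192/np.tan(np.radians(m["fov_y"])/2)
    c=R.from_quat(m["orientation"]).inv().apply(np.atleast_2d(p)-m["origin"])
    return np.c_[m["cx"]-f*c[:,0]/c[:,2],m["cy"]+f*c[:,1]/c[:,2]]
def rect(m,mask,z,near,bottom=None):
    """rectangle on plane z of the blob nearest pixel near"""
    cs,_=cv2.findContours(mask.astype(np.uint8),cv2.RETR_EXTERNAL,cv2.CHAIN_APPROX_NONE)
    c=min((c for c in cs if cv2.contourArea(c)>40),key=lambda c:np.hypot(*(c[:,0].mean(0)-near)))
    p=cast(m,c[:,0],z)[:,:2]
    (cx,cy),(w,h),a=cv2.minAreaRect((p*1000).astype(np.float32))
    if w<h: w,h,a=h,w,a+90
    a=(a+90)%180-90
    return dict(c=np.round([cx,cy],1),l=round(w,1),w=round(h,1),ang=round(a,2),px=np.r_[c[:,0].min(0),c[:,0].max(0)])
E
python3 - <<'E'
from h import *
im=cv2.imread("pics/top0.png");m=manip.camera_model("top")
hsv=cv2.cvtColor(im,cv2.COLOR_BGR2HSV);H,S,V=cv2.split(hsv)
print("blade",rect(m,(S<50)&(V>150),.020,(221,200)))
print("foot",rect(m,(H>100)&(H<125)&(S>130),.008,(310,200)))
print("handle",rect(m,(H>5)&(H<18)&(S>120)&(V>120),.022,(308,155)))
print("brown",rect(m,(H<14)&(S>120)&(V>120),.020,(196,197)))
print("tray",rect(m,(H>15)&(H<35)&(S>60)&(V>150),.012,(208,200)))
c=im[130:235,170:340];cv2.imwrite("pics/c1.png",cv2.resize(c,None,fx=4.7,fy=4.7,interpolation=cv2.INTER_CUBIC))
E
```

```text
blade {'c': array([509.2, 122. ]), 'l': 108.8, 'w': 41.5, 'ang': -0.55, 'px': array([214, 183, 227, 216], dtype=int32)}
foot {'c': array([ 526.9, -170.2]), 'l': 138.1, 'w': 64.1, 'ang': 4.06, 'px': array([299, 176, 320, 217], dtype=int32)}
handle {'c': array([ 665.7, -162.6]), 'l': 108.0, 'w': 27.6, 'ang': 4.72, 'px': array([303, 138, 313, 170], dtype=int32)}
brown {'c': array([523.6, 203.4]), 'l': 98.8, 'w': 40.5, 'ang': -8.67, 'px': array([187, 179, 203, 210], dtype=int32)}
tray {'c': array([515.9, 166. ]), 'l': 186.1, 'w': 148.2, 'ang': 87.61, 'px': array([178, 174, 236, 221], dtype=int32)}
```

View pics/c1.png

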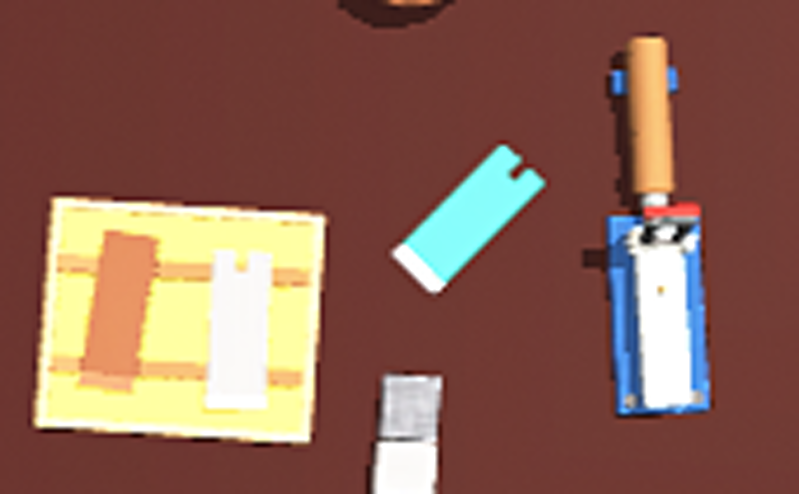

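In the crop, the bright blade at (240,330) has its notch at (240,268), away from the robot, and its white edge towards the robot. The brown blade is at (120,310) and the pin at (660,290). The sizes and heights match the description, so I'm moving to hover over the scraper.

drive_tool --motion '[[[65,14.2,-10.3,0,1.6],[65,14.2,-10.3,0,1.6],[65,14.2,-10.3,0,1.6],[65,14.2,-10.3,0,1.6],[65,14.2,-10.3,0,1.6],[65,14.2,-10.3,0,1.6],[65,14.2,-10.3,0,1.6],[65,14.2,-10.3,0,1.6],[65,14.2,-10.3,0,1.6],[65,14.2,-10.3,0,1.6]]]' --squeeze 40

```text
t: 1.1
tcp_pos: [0.4865, -0.1922, 0.2311]
tool_rot: [0.999, 0.041, -0.0, -0.0]
force: [0.5, -0.8, -0.8]
finger_gap: 0.766
gripper_force: 0.0
```

drive_tool --motion '[[[65,0,0,0,0],[65,0,0,0,0],[65,0,0,0,0]]]'

```text
t: 1.4
tcp_pos: [0.4852, -0.1948, 0.2311]
tool_rot: [0.999, 0.041, -0.0, 0.0]
force: [-0.5, -0.2, -0.3]
finger_gap: 0.759
gripper_force: 0.0
```

```bash
python3 - <<'E'
from h import *
s=manip.sense();m=manip.camera_model("wrist");im=manip.snapshot("wrist")[:,:,::-1].copy()
cv2.imwrite("pics/w1.png",im);np.save("w1.npy",m,allow_pickle=True)
print(s["t"],s["tcp_pos"],R.from_quat(s["tool_rot"]).as_matrix().round(3).tolist(),s["q"],s["finger_gap"])
print(m, proj(m,[[.523,-.173,.035],[.568,-.17,.035],[.468,-.177,.037]]))
E
```

```text
1.4 [ 0.4851701  -0.19479854  0.23106569] [[0.997, 0.082, -0.001], [0.082, -0.997, -0.0], [-0.001, 0.0, -1.0]] [-5.95440462e-01  3.91147110e-01  1.68694446e+00 -5.97380039e-04
  1.06411651e+00  8.93826791e-01] 0.7585055317001439
{'fov_y': 70.71498744028254, 'cx': 257.7719590670358, 'cy': 195.34104186881854, 'origin': array([ 0.55289467, -0.18951957,  0.37309079]), 'orientation': array([-0.09981897,  0.09206328, -0.67139813,  0.72854999])} [[242.45581277 143.72713458]
 [242.44788867 105.18171858]
 [242.63940709 187.58498882]]
```

View pics/w1.png

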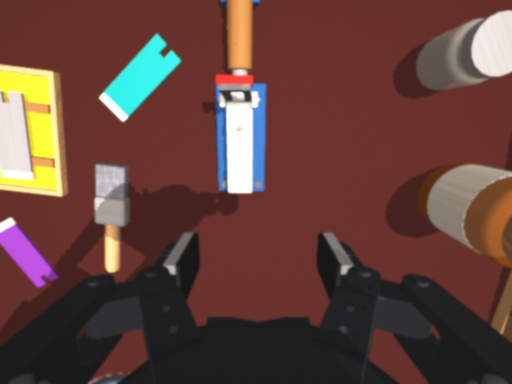

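The wrist view shows the scraper along column ~240: bed front end at (240,192), pin at (238,128), fork upright with its red grip at (234,80). The tray with the steel blade is at the left, (15,135).

```bash
python3 - <<'E'
from h import *
im=cv2.imread("pics/w1.png");m=np.load("w1.npy",allow_pickle=True).item()
H,S,V=cv2.split(cv2.cvtColor(im,cv2.COLOR_BGR2HSV))
foot=(H>100)&(H<125)&(S>130)
print("foot",rect(m,foot,.008,(240,140)))
print("bed",rect(m,((S<40)&(V>190)),.035,(239,145)))
print("handle",rect(m,(H>5)&(H<18)&(S>120)&(V>120),.022,(239,35)))
bed=((S<40)&(V>190)).astype(float)
# bed centre line: rows 115..185
pts=[]
for r in range(112,186):
    c=np.where(bed[r,215:265])[0]+215
    pts.append([(c.min()+c.max())/2,r,c.max()-c.min()+1])
pts=np.array(pts);P=cast(m,pts[:,:2],.035)
ok=np.abs(pts[:,2]-np.median(pts[:,2]))<3
k=np.polyfit(P[ok,0],P[ok,1],1);print("bed line",k,np.degrees(np.arctan(k[0])),ok.sum(),np.median(pts[:,2]))
pin=(S>70)[118:140,228:250]
y,x=np.nonzero(pin);print(len(x));u=x.mean()+228;v=y.mean()+118;pt=cast(m,[u,v],.044)[0];print("pin",u,v,pt, np.polyval(k,pt[0]))
r=np.where(bed[:,240])[0];print(r.min(),r.max(),cast(m,[240,r.max()+.5],.035))
E
```

```text
foot {'c': array([ 527.6, -192.9]), 'l': 137.6, 'w': 16.4, 'ang': 5.09, 'px': array([252,  84, 265, 190], dtype=int32)}
bed {'c': array([ 521.9, -169.7]), 'l': 121.3, 'w': 47.4, 'ang': 4.68, 'px': array([219,  92, 259, 192], dtype=int32)}
handle {'c': array([ 644.7, -160.9]), 'l': 71.1, 'w': 28.7, 'ang': 4.35, 'px': array([227,   0, 252,  69], dtype=int32)}
bed line [ 0.06577375 -0.20342859] 3.7631381127514367 74 26.0
10
pin 238.7 128.7 [ 0.54089887 -0.16785647  0.044     ] -0.16785163725687374
70 192 [[ 0.46068171 -0.17395827  0.035     ]]
```

drive_tool --motion '[[[65,1.7,-10.5,2.0,0.7],[65,1.7,-10.5,2.0,0.7],[65,1.7,-10.5,2.0,0.7],[65,1.7,-10.5,2.0,0.7],[65,1.7,-10.5,2.0,0.7],[65,1.7,-10.5,2.0,0.7],[65,1.7,-10.5,2.0,0.7],[65,1.7,-10.5,2.0,0.7],[65,1.7,-10.5,2.0,0.7],[65,1.7,-10.5,2.0,0.7]]]'

```text
t: 2.45
tcp_pos: [0.511, 0.122, 0.1715]
tool_rot: [1.0, -0.009, 0.0, 0.0]
force: [-0.8, -1.1, -0.4]
finger_gap: 0.763
gripper_force: 0.0
```

```bash
python3 - <<'E'
from h import *
s=manip.sense();m=manip.camera_model("wrist");im=manip.snapshot("wrist")[:,:,::-1].copy()
cv2.imwrite("pics/w2.png",im);np.save("w2.npy",m,allow_pickle=True)
print(s["t"],s["tcp_pos"],s["tool_rot"],np.abs(s["qd"]).max(),s["finger_gap"])
H,S,V=cv2.split(cv2.cvtColor(im,cv2.COLOR_BGR2HSV))
g=proj(m,[.509,.122,.02])[0];print(g)
print("blade",rect(m,(S<60)&(V>120),.020,g))
E
```

```text
2.45 [0.51100557 0.12198584 0.17151869] [ 9.99959715e-01 -8.97199350e-03  1.20030714e-04  2.37874939e-04] 0.00431718201984266 0.763011752865861
[257.52880411 185.09992456]
blade {'c': array([506.6, 124.1]), 'l': 108.2, 'w': 39.0, 'ang': -0.52, 'px': array([237, 138, 273, 232], dtype=int32)}
```

View pics/w2.png

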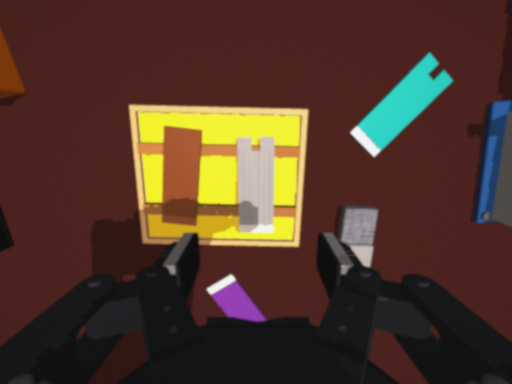

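The steel blade spans columns 237–273 and rows 138–232, notch at the top (255,142), white edge at (257,229). It lies between the fingers, and the brown blade at (183,175) is clear of them. I'm descending to grip it.

drive_tool --motion '[[[65,-0.15,-0.07,1.5,-0.06],[65,-0.15,-0.07,2.8,-0.06],[65,-0.15,-0.07,3.8,-0.06],[65,-0.15,-0.07,4.5,-0.06],[65,-0.15,-0.07,5.0,-0.06],[65,-0.15,-0.07,5.2,-0.06],[65,-0.15,-0.07,5.35,-0.06],[65,-0.15,-0.07,5.35,-0.06],[65,-0.15,-0.07,5.35,-0.06]]]'

```text
t: 3.4
tcp_pos: [0.5068, 0.1259, 0.0116]
tool_rot: [1.0, -0.004, 0.001, -0.0]
force: [-0.2, -0.2, 0.3]
finger_gap: 0.761
gripper_force: 0.0
```

drive_tool --motion '[[[34,0,0,0,0],[34,0,0,0,0],[34,0,0,0,0],[34,0,0,0,0],[34,0,0,0,0],[34,0,0,0,0],[34,0,0,0,0],[34,0,0,0,0],[34,0,0,0,0],[34,0,0,0,0]]]' --squeeze 50

```text
t: 4.4
tcp_pos: [0.5067, 0.1262, 0.0119]
tool_rot: [1.0, -0.003, 0.001, 0.0]
force: [0.1, -1.2, 5.2]
finger_gap: 0.444
gripper_force: 49.6
```

drive_tool --motion '[[[34,0,0,-0.2,0],[34,0,0,-0.6,0],[34,0,0,-1.4,0],[34,0,0,-2.3,0],[34,0,0,-3.0,0],[34,0,0,-3.3,0],[34,0,0,-3.3,0]]]'

```text
t: 5.1
tcp_pos: [0.5071, 0.1263, 0.1115]
tool_rot: [1.0, -0.003, 0.002, -0.0]
force: [1.0, -0.2, -0.6]
finger_gap: 0.449
gripper_force: 50.5
```

drive_tool --motion '[[[34,-0.1,0.5,0,-0.1],[34,-0.2,1.5,0,-0.2],[34,-0.4,2.8,0,-0.3],[34,-0.6,4.2,0,-0.4],[34,-0.6,5.6,0,-0.5],[34,-0.6,7.0,0,-0.6],[34,-0.6,8.4,0,-0.6],[34,-0.6,9.4,0,-0.6],[34,-0.6,9.9,0,-0.6],[34,-0.6,9.9,0,-0.6]]]'

```text
t: 6.1
tcp_pos: [0.486, -0.1722, 0.109]
tool_rot: [0.999, 0.037, -0.0, -0.0]
force: [1.3, 0.3, -1.6]
finger_gap: 0.446
gripper_force: 50.5
```

```bash
python3 - <<'E'
from h import *
s=manip.sense();m=manip.camera_model("wrist");im=manip.snapshot("wrist")[:,:,::-1].copy()
cv2.imwrite("pics/w3.png",im);np.save("w3.npy",m,allow_pickle=True)
print(s["t"],s["tcp_pos"],s["tool_rot"],np.abs(s["qd"]).max(),s["finger_gap"],s["gripper_force"],s["force"])
print(m["origin"])
cv2.imwrite("pics/w3b.png",cv2.resize(im[30:330,100:450],None,fx=2,fy=2,interpolation=cv2.INTER_CUBIC))
E
```

```text
6.1 [ 0.48600082 -0.17217221  0.10904581] [ 9.99319469e-01  3.68849269e-02 -2.38692759e-04 -2.09830014e-04] 0.05268270798513954 0.44614260637980324 50.5307811498642 [ 1.3239782   0.29896535 -1.63956392]
[ 0.55369986 -0.16750236  0.25110311]
```

View pics/w3b.png

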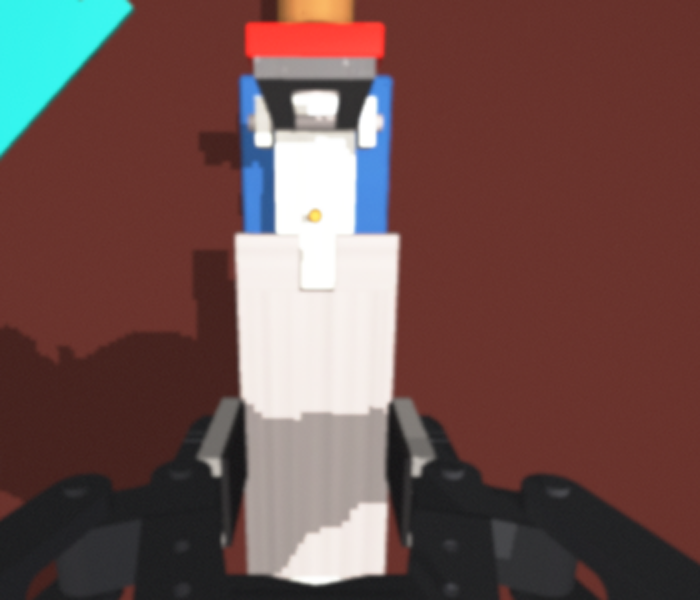

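The crop shows the blade held straight: notch bottom at (318,290), end corners (236,235) and (399,235). The pin is at (315,215) and the bed spans columns 275–356. Next I'm computing the remaining offset.

```bash
python3 - <<'E'
from h import *
m=np.load("w3.npy",allow_pickle=True).item()
im=cv2.imread("pics/w3.png")
c=lambda x,y:(100+(x-.5)/2,30+(y-.5)/2)
tcp=np.array([.4860,-.1722,.109]);yaw=2*np.arctan2(.036885,.99932);print("toolyaw",np.degrees(yaw))
ex=np.array([np.cos(yaw),np.sin(yaw)]);ey=np.array([-ex[1],ex[0]])
def loc(p,z,n):
    q=cast(m,c(*p),z)[0];d=(q[:2]-tcp[:2])*1000;print(n,q.round(4),"toolfwd/left mm",round(d@ex,1),round(d@ey,1))
zt=.1172
for n,p in dict(nbL=(301,290),nbR=(335,290),cL=(236,235),cR=(399,235),L2=(243,400),R2=(392.5,400),L3=(247,570),R3=(386,570)).items(): loc(p,zt,n)
loc((315,214.5),.044,"pin")
for n,p in dict(bL=(275,225),bR=(356,225),bL2=(275,145),bR2=(355.5,145)).items(): loc(p,.035,n)
E
```

```text
toolyaw 4.227666608508513
nbL [ 0.5269 -0.1656  0.1172] toolfwd/left mm 41.3 3.6
nbR [ 0.5275 -0.1741  0.1172] toolfwd/left mm 41.3 -5.0
cL [ 0.5394 -0.1488  0.1172] toolfwd/left mm 54.9 19.4
cR [ 0.5423 -0.1886  0.1172] toolfwd/left mm 54.9 -20.5
L2 [ 0.496  -0.1522  0.1172] toolfwd/left mm 11.5 19.2
R2 [ 0.499  -0.1919  0.1172] toolfwd/left mm 11.5 -20.6
L3 [ 0.4425 -0.1553  0.1172] toolfwd/left mm -42.1 20.0
R3 [ 0.4455 -0.1959  0.1172] toolfwd/left mm -42.1 -20.7
pin [ 0.5413 -0.1679  0.044 ] toolfwd/left mm 55.5 0.2
bL [ 0.5356 -0.1525  0.035 ] toolfwd/left mm 50.9 16.0
bR [ 0.5379 -0.1843  0.035 ] toolfwd/left mm 50.9 -15.9
bL2 [ 0.5653 -0.151   0.035 ] toolfwd/left mm 80.7 15.3
bR2 [ 0.5676 -0.1813  0.035 ] toolfwd/left mm 80.7 -15.1
```

drive_tool --motion '[[[34,0.1,-0.03,0.3,0],[34,0.2,-0.03,0.8,0],[34,0.3,-0.03,1.3,0],[34,0.34,-0.03,1.7,0],[34,0.34,-0.03,1.9,0],[34,0.34,-0.03,1.95,0],[34,0.34,-0.03,1.95,0],[34,0.34,-0.03,1.95,0]]]'

```text
t: 6.95
tcp_pos: [0.4964, -0.1692, 0.0517]
tool_rot: [0.999, 0.038, 0.0, 0.0]
force: [-0.4, -0.6, -0.8]
finger_gap: 0.446
gripper_force: 50.5
```

```bash
python3 - <<'E'
from h import *
s=manip.sense();m=manip.camera_model("wrist");im=manip.snapshot("wrist")[:,:,::-1].copy()
cv2.imwrite("pics/w4.png",im);np.save("w4.npy",dict(m=m,s=s),allow_pickle=True)
print(s["t"],s["tcp_pos"],s["tool_rot"],s["gripper_force"],s["force"])
cv2.imwrite("pics/w4b.png",cv2.resize(im[50:250,160:360],None,fx=3,fy=3,interpolation=cv2.INTER_CUBIC))
E
```

```text
6.95 [ 0.49644064 -0.16924036  0.05165216] [9.99264861e-01 3.83353955e-02 3.12924025e-04 1.93489257e-04] 50.5191832780838 [-0.42687156 -0.62544318 -0.75504551]
```

View pics/w4b.png

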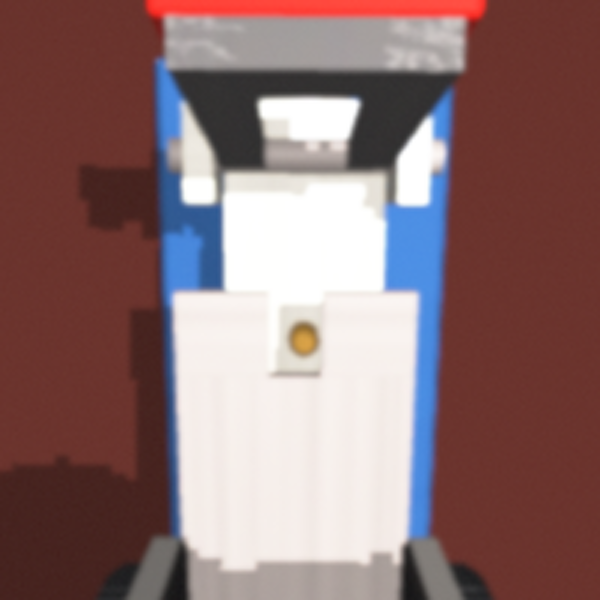

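The blade corners are at (172,292) and (418,292), the notch spans columns 269–323 with its bottom at row 374, and the pin top is at (304,339). The pin is inside the notch outline, but the blade sits slightly left.

```bash
python3 - <<'E'
from h import *
d=np.load("w4.npy",allow_pickle=True).item();m=d["m"];tcp=d["s"]["tcp_pos"]
Rm=R.from_quat(d["s"]["tool_rot"]).as_matrix();yaw=np.arctan2(Rm[1,0],Rm[0,0]);print(np.degrees(yaw))
ex=np.array([np.cos(yaw),np.sin(yaw)]);ey=np.array([-ex[1],ex[0]])
def loc(p,z,n):
    q=cast(m,(160+(p[0]-1)/3,50+(p[1]-1)/3),z)[0];e=(q[:2]-tcp[:2])*1000;print(n,q.round(4),round(e@ex,1),round(e@ey,1))
zt=tcp[2]+.0082
for n,p in dict(nbL=(270,374),nbR=(323,374),cL=(172,292),cR=(419,292),L2=(186,535),R2=(406,535)).items(): loc(p,zt,n)
loc((304,339),.044,"pin")
for n,p in dict(bL=(223,290),bR=(386,290),bL2=(223,210),bR2=(385,210)).items(): loc(p,.035,n)
E
```

```text
4.393996896245988
nbL [ 0.5375 -0.1622  0.0599] 41.5 3.8
nbR [ 0.5382 -0.1711  0.0599] 41.5 -5.0
cL [ 0.5499 -0.1454  0.0599] 55.1 19.7
cR [ 0.5529 -0.1855  0.0599] 55.1 -20.6
L2 [ 0.5075 -0.1494  0.0599] 12.5 19.0
R2 [ 0.5104 -0.1882  0.0599] 12.5 -20.0
pin [ 0.5414 -0.1678  0.044 ] 45.0 -2.0
bL [ 0.5484 -0.1517  0.035 ] 53.1 13.5
bR [ 0.5508 -0.1831  0.035 ] 53.1 -18.0
bL2 [ 0.5632 -0.1509  0.035 ] 68.0 13.2
bR2 [ 0.5656 -0.1813  0.035 ] 68.0 -17.3
```

drive_tool --motion '[[[34,-0.02,0.047,0,0],[34,-0.02,0.047,0.1,0],[34,-0.02,0.047,0.2,0],[34,-0.02,0.047,0.3,0],[34,-0.02,0.047,0.4,0],[34,-0.02,0.047,0.45,0],[34,-0.02,0.047,0.5,0],[34,-0.02,0.047,0.5,0]]]'

```text
t: 7.8
tcp_pos: [0.4956, -0.1704, 0.036]
tool_rot: [0.999, 0.038, -0.0, -0.0]
force: [0.4, -0.2, -0.5]
finger_gap: 0.442
gripper_force: 50.5
```

```bash
python3 - <<'E'
from h import *
s=manip.sense();m=manip.camera_model("wrist");im=manip.snapshot("wrist")[:,:,::-1].copy()
cv2.imwrite("pics/w5.png",im);np.save("w5.npy",dict(m=m,s=s),allow_pickle=True)
print(s["t"],s["tcp_pos"],s["tool_rot"],s["gripper_force"],s["force"])
cv2.imwrite("pics/w5b.png",cv2.resize(im[50:250,160:360],None,fx=3,fy=3,interpolation=cv2.INTER_CUBIC))
E
```

```text
7.8 [ 0.49562174 -0.17044175  0.0360383 ] [ 9.99261528e-01  3.84231621e-02 -2.08161830e-04 -1.24898772e-04] 50.527798533439636 [ 0.44297291 -0.17643668 -0.45834526]
```

View pics/w5b.png

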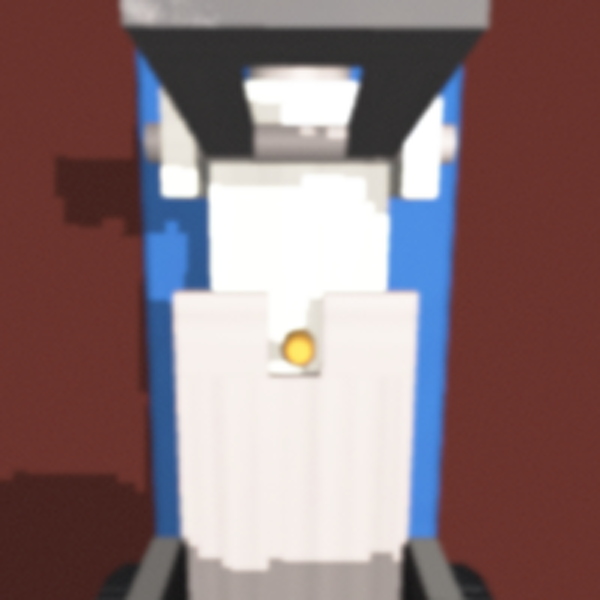

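The pin (299,349) is inside the notch (columns 269–323, bottom row 374), with about 1 mm clearance and no contact force. I'm lowering the last few millimetres.

drive_tool --motion '[[[34,0,0.012,0.04,0],[34,0,0.012,0.08,0],[34,0,0.012,0.11,0],[34,0,0.012,0.14,0],[34,0,0.012,0.14,0]]]'

```text
t: 8.35
tcp_pos: [0.4957, -0.1708, 0.032]
tool_rot: [0.999, 0.038, -0.0, -0.0]
force: [0.4, -0.0, -0.2]
finger_gap: 0.445
gripper_force: 50.5
```

drive_tool --motion '[[[34,0,0,0.015,0],[34,0,0,0.03,0],[34,0,0,0.03,0]]]'

```text
t: 8.65
tcp_pos: [0.4957, -0.1708, 0.0312]
tool_rot: [0.999, 0.038, -0.0, -0.0]
force: [-0.4, -0.2, -0.9]
finger_gap: 0.446
gripper_force: 50.5
```

drive_tool --motion '[[[34,0,0,0.015,0],[34,0,0,0.03,0],[34,0,0,0.03,0]]]'

```text
t: 8.95
tcp_pos: [0.4958, -0.1709, 0.0309]
tool_rot: [0.999, 0.038, 0.0, 0.0]
force: [-1.4, 1.2, 5.1]
finger_gap: 0.44
gripper_force: 51.0
```

drive_tool --motion '[[[34,0,0,0.015,0],[34,0,0,0.03,0],[34,0,0,0.03,0]]]'

```text
t: 9.25
tcp_pos: [0.4958, -0.1709, 0.0309]
tool_rot: [0.999, 0.038, 0.0, 0.0]
force: [-1.8, 1.1, 12.1]
finger_gap: 0.445
gripper_force: 51.6
```

Contact came at exactly the expected height. I'm relieving the force, releasing and lifting.

drive_tool --motion '[[[34,0,0,-0.035,0],[34,0,0,-0.035,0],[44,0,0,-0.035,0],[50,0,0,-0.035,0],[58,0,0,-0.035,0],[58,0,0,-0.035,0],[58,0,0,-0.035,0],[58,0,0,-0.035,0]]]'

```text
t: 10.05
tcp_pos: [0.4957, -0.1709, 0.0304]
tool_rot: [0.999, 0.038, -0.0, -0.0]
force: [-0.7, -1.0, 0.3]
finger_gap: 0.677
gripper_force: 0.0
```

drive_tool --motion '[[[58,0,0,-0.2,0],[58,0,0,-0.6,0],[58,0,0,-1.2,0],[58,-0.3,0,-2.0,0],[58,-0.6,0,-2.8,0],[58,-0.6,0,-3.4,0],[58,-0.6,0,-3.8,0],[58,-0.6,0,-4.0,0],[58,-0.6,0,-4.0,0],[58,-0.6,0,-4.0,0]]]'

```text
t: 11.05
tcp_pos: [0.4776, -0.1721, 0.1501]
tool_rot: [0.999, 0.038, -0.0, -0.0]
force: [-0.4, 1.0, 1.0]
finger_gap: 0.677
gripper_force: 0.0
```

```bash
python3 - <<'E'
from h import *
s=manip.sense();m=manip.camera_model("wrist");im=manip.snapshot("wrist")[:,:,::-1].copy()
np.save("w6.npy",dict(m=m,s=s),allow_pickle=True)
print(s["t"],s["tcp_pos"],s["tool_rot"],s["gripper_force"],s["force"],m["origin"])
cv2.imwrite("pics/w6b.png",cv2.resize(im[20:260,140:380],None,fx=2.5,fy=2.5,interpolation=cv2.INTER_CUBIC))
o=np.array([.5413,-.1679])-.045*np.array([np.cos(.075),np.sin(.075)])
for th in(1.6,1.8,2.0):
    x=.078-.063*np.cos(th)*1;z=.0425+.063*np.sin(th)
    p=np.r_[o+x*np.array([np.cos(.075),np.sin(.075)]),z];print(th,x,z,(proj(m,p)[0]-[140,20])*2.5)
E
```

```text
11.05 [ 0.47760637 -0.17205415  0.15007465] [ 9.99260583e-01  3.84463448e-02 -3.35529222e-04 -2.32818366e-04] 0.0 [-0.42033136  1.02382437  0.9820632 ] [ 0.54533663 -0.1671656   0.29211011]
1.6 0.0798395699049812 0.10547313699161481 [296.80541126 123.4912037 ]
1.8 0.09231373196566449 0.1038524007453263 [296.91821735  70.52971514]
2.0 0.10421725070246997 0.09978573789001796 [296.9975691   22.21999099]
```

View pics/w6b.png

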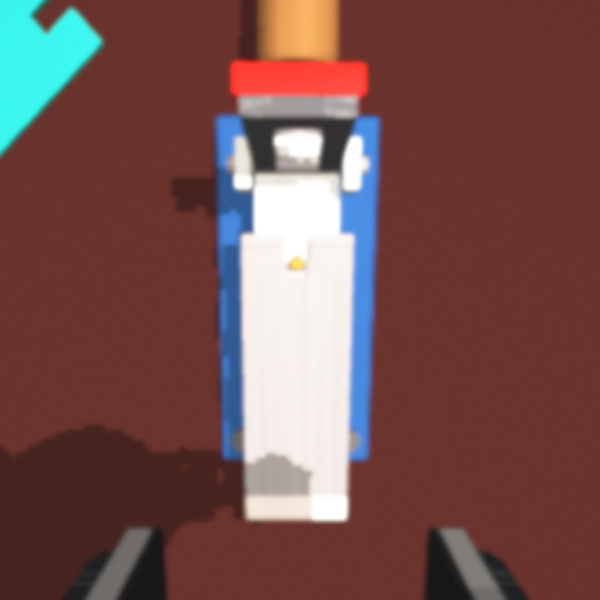

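The blade lies home: pin (297,263) at the notch bottom, centred on the bed, and edge (297,508) away from the handle. The fork stands at about 1.67 rad, with its end at (298,103). I'll pass over it with shut fingers and push it from behind.

drive_tool --motion '[[[0,0.6,0,0,0],[0,1.6,0,0,0],[0,2.8,0,0,0],[0,3.8,0,0,0],[0,4.4,0,0,0],[0,4.7,0,0,0],[0,4.7,0,0,0],[0,4.7,0,0,0],[0,4.7,0,0,0]]]' --squeeze 20

```text
t: 12.0
tcp_pos: [0.617, -0.1613, 0.1501]
tool_rot: [0.999, 0.038, -0.001, -0.0]
force: [-0.6, -0.0, -0.5]
finger_gap: 0.003
gripper_force: 0.0
```

drive_tool --motion '[[[0,0,0,0.4,0],[0,0,0,1.0,0],[0,0,0,1.6,0],[0,0,0,1.9,0],[0,0,0,2.0,0],[0,0,0,2.0,0],[0,0,0,2.0,0]]]'

```text
t: 12.7
tcp_pos: [0.6189, -0.1617, 0.0911]
tool_rot: [0.999, 0.038, 0.001, 0.0]
force: [0.2, -0.0, -0.8]
finger_gap: -0.001
gripper_force: 0.0
```

drive_tool --motion '[[[0,-0.25,0,0,0],[0,-0.5,0,0,0],[0,-0.75,0,0,0],[0,-1.0,0,0,0],[0,-1.25,0,0,0],[0,-1.5,0,0,0],[0,-1.75,0,0,0],[0,-2.0,0,0,0],[0,-2.2,0,0,0],[0,-2.2,0,0,0]]]'

```text
t: 13.7
tcp_pos: [0.5511, -0.1663, 0.0903]
tool_rot: [0.999, 0.038, -0.001, -0.0]
force: [0.4, 0.4, -1.1]
finger_gap: 0.001
gripper_force: 0.0
```

drive_tool --motion '[[[0,-0.2,0,0.03,0],[0,-0.35,0,0.08,0],[0,-0.55,0,0.17,0],[0,-0.76,0,0.27,0],[0,-0.86,0,0.47,0],[0,-0.96,0,0.67,0],[0,-1.03,0,0.85,0],[0,-1.09,0,1.0,0],[0,-1.09,0,1.1,0],[0,-1.09,0,1.15,0]]]'

```text
t: 14.7
tcp_pos: [0.52, -0.169, 0.0555]
tool_rot: [0.999, 0.038, -0.0, -0.0]
force: [-0.1, -0.2, 1.5]
finger_gap: 0.001
gripper_force: 0.3
```

drive_tool --motion '[[[0,0,0,0.04,0],[0,0,0,0.08,0],[0,0,0,0.1,0],[0,0,0,0.1,0]]]'

```text
t: 15.1
tcp_pos: [0.5202, -0.1691, 0.0531]
tool_rot: [0.999, 0.038, 0.0, 0.0]
force: [-0.3, -0.5, 0.4]
finger_gap: 0.002
gripper_force: 0.2
```

drive_tool --motion '[[[0,0,0,0.02,0],[0,0,0,0.04,0],[0,0,0,0.05,0],[0,0,0,0.05,0]]]'

```text
t: 15.5
tcp_pos: [0.5202, -0.1691, 0.0529]
tool_rot: [0.999, 0.038, 0.0, 0.0]
force: [-2.3, 1.1, 10.6]
finger_gap: -0.002
gripper_force: 5.1
```

It met the stop at z = 0.053, the height given for the shut clamp. I'm lifting off and checking.

drive_tool --motion '[[[0,0,0,-0.3,0],[0,0,0,-0.9,0],[0,-0.3,0,-1.8,0],[0,-0.8,0,-2.8,0],[0,-1.3,0,-3.6,0],[0,-1.5,0,-4.0,0],[0,-1.5,0,-4.0,0],[0,-1.5,0,-4.0,0],[0,-1.5,0,-4.0,0]]]'

```text
t: 16.4
tcp_pos: [0.4752, -0.1722, 0.1704]
tool_rot: [0.999, 0.038, -0.001, -0.001]
force: [0.8, 0.9, 0.9]
finger_gap: 0.002
gripper_force: 0.0
```

```bash
python3 - <<'E'
from h import *
s=manip.sense();im=manip.snapshot("wrist")[:,:,::-1].copy()
print(s["t"],s["tcp_pos"],s["force"],np.abs(s["qd"]).max())
cv2.imwrite("pics/w7b.png",cv2.resize(im[20:260,140:380],None,fx=2.5,fy=2.5,interpolation=cv2.INTER_CUBIC))
E
```

```text
16.4 [ 0.47518772 -0.17222713  0.17038871] [0.79010141 0.94465744 0.90823021] 0.005316296115038702
```

View pics/w7b.png

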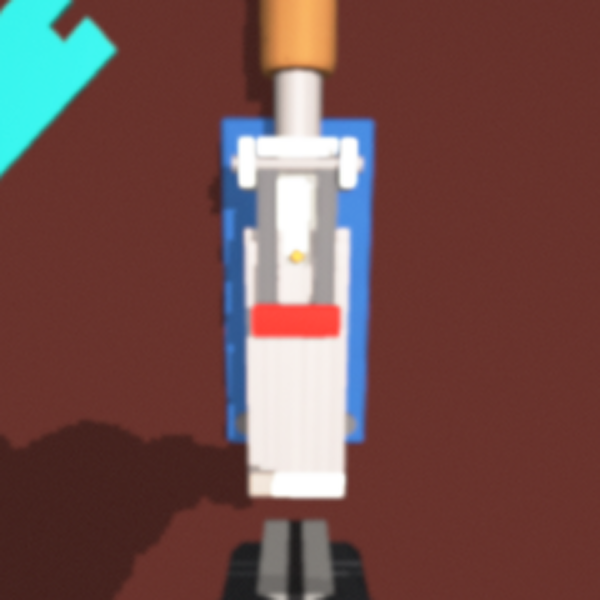

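The fork lies flat over the blade: red grip at (295,320), pin (297,256) between the prongs and at the notch, edge at (297,485). The robot is clear of everything, so I'm handing in.

```bash
python3 -c "
from station import manip
print(manip.sign_off())"
```

```text
the job is handed in; nothing more can be done
None
```

The notched blade is seated flat over the pin with its cutting edge away from the handle, the clamp fork is shut over it, nothing else was touched, and the job was handed in after about 16 s; the sign-off returned no verdict.

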